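# Pin the length stop on the drilled fence

## Robot

A 6-joint arm with a two-finger parallel gripper is mounted at the origin on the work surface. World frame = base frame: x ahead of the robot, y to its left, z up, the work surface at z = 0. Lengths are in m, angles in rad, forces in N, time in s.
With the tool pointing down it reaches from about 0.275 to 0.975 m from the base axis. Payload 8.4 kg.
Tool frame: the origin (TCP) lies at the very end of the fingers, on their centre line; the grasp point (between the pads) lies 19 mm behind it; z points along the fingers, y is the line along which they close (so a half turn about z gives the same grasp; the last joint's range is limited). The gripper opens to 92 mm and grips with 3 to 60 N. Pads are 20 mm wide; open, the fingers measure 128 mm over their backs; the gripper's body (75 mm by 189 mm) begins 69 mm behind the grasp point.
Start: joints at [1.213, 0.353, 1.633, -0, 1.155, -0.002], TCP at [0.218, 0.586, 0.215] pointing down, gripper open.
Joint ranges: [-2.63, 2.63], [-0.92, 2.1], [0.06, 2.66], [-1.3, 4.44], [0, 2.69], [-3.02, 3.02]. Speed limits (rad/s): [2.22, 2.22, 2.79, 3.14, 3.14, 3.14].

## Interface

Orientations are given as a 3x3 rotation matrix whose columns are the frame's x, y, z axes.
In Python, from workcell import * gives the robot as it stands. Calls block until the motion is done:
- movep(position, orientation): joint-space move of the TCP to a pose.
- move_straight(position, rot=None, velocity=0.15): straight line of the TCP; rot=None keeps the orientation; velocity is the mean speed in m/s.
- movej(angles): joint-space move.
- open_gripper() and close_gripper(newtons=None): open the fingers fully, or close them until they stop; newtons is the grip in N (None keeps the last).
- pause(seconds).
- ik(position, orientation): joint angles nearest the present ones, or None.
- state(): the state.
- get_image(name): name is "scene" or "top" or "wrist"; returns the picture (384x512x3 uint8, blue, green, red); there is no depth.
- get_calibration(name): a dict with "fx", "fy", "cx", "cy" (pixels), "cam_to_world" (4x4, takes a point from camera to world coordinates). Camera axes: x right, y down, z forward; pixel columns grow to the right and rows downward; lengths in m; the calibration is good to about 2 mm. A picture is of the moment at which its call begins: read the wrist's pose just before it. get_calibration takes no time and is no camera call; for the wrist camera it gives the pose at the moment of the call.
A pose or a line that the arm cannot do raises PlanningError and nothing moves.
- job_done(): hands the job in; it is judged then, once.
Trained networks look in the newest picture that a camera, given by its name, has taken for a name from the list of things; names that differ only in an ending like _2 or _b are one class to them, and where a whole thing is asked for, a point or a joint stands for the part that bears it (a point fixed in the world has none). Each returns a list of dicts, best first, with "conf" (0 to 1); they miss things now and then, are a little off and sometimes report something else, mostly with a low value. They report only what shows in the picture. A call takes as long as a camera call.
- look_for(camera, thing): "centre" ([x, y, z] in m, in the coordinates of the camera as it stood for that picture, good to about 4 mm: the middle of the surface that is visible of it).
- outline_of(camera, thing): "mask" (384x512 bool, what is visible of it).
- spot_point(camera, thing): "centre" ([x, y, z] in m, in the coordinates of the camera as it stood for that picture, good to about 4 mm: a listed point, or the origin of a listed thing).
The state is a dict: "t": time; "q": joint angles; "qvel": joint speeds; "tau": joint torques, N m; "position": TCP position; "eef_rot": TCP orientation; "force": force on the tool from outside, world axes, zero at the start; "ft_torque": the same for the moment, N m; "gripper_width": opening from 0.0 (shut) to 1.0 (fully open); "gripper_force": force on a finger pad.
Only numpy, scipy, OpenCV 4.12 (cv2) and the standard library are available. Lean on these libraries where they do the work, as an engineer would, in place of code of your own. Each camera call takes 0.05 s, during which the arm holds its last target. There are 200 camera calls.

## Task

Clear the offcut off the fence board first and leave it lying in the green scrap tray. Then slide the yellow-topped stop along the fence to the hole marked by the red disc and push the blue-handled pin through the stop's eye and that hole, fully home with its handle up against the stop, and let go. Leave the other things on the bench where they are.

Things in the scene. Friction and masses are not known exactly. Their poses are not given: they have to be found in the camera images.
- fence: Fixed dark fence. Origin on the bench under the rail's middle. Board x -120 to 60, y +-180, 12 mm thick; on it a wooden rail along y, 22 mm thick (x +-11), 340 long, z 12 to 75. Three 13 mm holes cross the rail along x, axes at z 45, at y 0, -60, -120 mm, their 3 mm countersunk mouths on the -x side, facing the robot: pins go in towards +x.
- stop (a joint): Stop straddling the rail, 40 mm wide in y: aluminium front plate (fence x -20.5 to -12.5, z 20 to 75 mm) with a countersunk 13 mm eye at z 45; yellow cap block on top to hold (x +-20.5, z 76 to 105). Value in m, 0 to 0.3: its middle is at fence y = 0.150 - value (grows towards -y). 2.5 N friction keeps it where it is left; a firm side push in the eye still shifts it.
- stop_eye (a point): Centre of the stop's eye on the front (-x) face of its plate, 45 mm above the bench; moves with the stop; axes as the fence's.
- stop_cap (a point): Centre of the top of the stop's yellow cap, 105 mm above the bench; moves with the stop; axes as the fence's.
- red_tag: Red disc, 26 mm wide, 3 mm thick, fixed on the board behind the rail (+x side), 40 mm from the rail's mid-plane, level with the hole to use. Origin: middle of its underside, 12 mm above the bench; axes as the fence's. Two white discs mark the other two holes.
- red_hole (a point): Point on the axis of the marked hole at the middle of the rail's thickness, 45 mm above the bench; x is the hole's axis, pointing away from the mouth; axes as the fence's.
- pin: Loose pin lying on a fixed cork mat (220 x 200 x 4 mm). Square blue handle 80 x 28 x 28 mm (x +-40), origin in the middle of its underside; from its front end a bright round rod, 10 mm thick, 80 mm long, points along +x (x 40 to 120, axis at z 14), its last 7 mm tapering to 4.4 mm. 90 g, balanced near x 23. Home, the handle's front meets the stop's plate.
- pin_tip (a point): Centre of the rod's tip, 120 mm ahead of the pin's origin and 14 mm above its underside.
- pin_shoulder (a point): Centre of the handle's front end, where the rod begins: 40 mm ahead of the pin's origin, 14 mm above its underside.
- offcut: Loose pale wood offcut 34 x 34 x 60 mm, standing on end on the fence board (12 mm above the bench) in front of the marked hole, in the pin's way. Origin: middle of its underside; x and y square to its sides. About 45 g.
- offcut_mid (a point): Centre of the offcut, 30 mm above its underside.
- tray: Fixed green scrap tray, open on top, 150 x 150 x 45 mm, walls and floor 5 mm. Origin: middle of its underside, on the bench.
- glue: White glue bottle with an orange cap, 58 mm wide, 100 mm high, standing on the bench; origin under it. Leave alone.
- red_jar: Red paint jar with a pale label and white cap, 60 mm wide, 70 mm high; origin under it. Leave alone.
- ochre_jar: Amber jar with a pale label and white cap, 56 mm wide, 75 mm high; origin under it. Leave alone.
- brush_cup: Glass cup of brushes, 72 mm wide, brushes to 175 mm high; origin under it. Leave alone.
- filler: Grey can with a pale label, 66 mm wide, 110 mm high; origin under it. Leave alone.
- screwdriver: Screwdriver lying at the back of the bench. Leave alone.
- sander: Cork sanding block, 45 x 30 x 25 mm, on a corner of the cork mat; origin under it. Leave alone.
- wax_tin: Round brass-coloured tin, 38 mm wide, 25 mm high, on the fence board near its +y end; origin under it. Leave alone.

How it is judged:
On the way, in this order (a step that is already met when the one before it is completed fails the run):
1. the offcut lies in the scrap tray, let go (x of offcut_mid in the frame of tray between -0.07 and 0.07 m and y of offcut_mid in the frame of tray between -0.07 and 0.07 m and z of offcut_mid in the frame of tray between 0 and 0.05 m and linear speed of offcut below 0.03 m/s and contact force between the fingers and offcut below 0.1 N), for 0.2 s.
2. the pin is through the stop's eye and the marked hole, fully home (y of stop_eye in the frame of red_hole between -0.004 and 0.004 m and x of pin_shoulder in the frame of stop_eye between -0.005 and 0.003 m and x of pin_tip in the frame of red_hole above 0.04 m and y of pin_tip in the frame of red_hole between -0.01 and 0.01 m and z of pin_tip in the frame of red_hole between -0.012 and 0.012 m and angle between the x axis of pin and the x axis of red_hole, either way round below 0.2 rad), for 0.2 s.
At the end, for the whole second after the job is handed in: Offcut at rest in the tray. Stop's eye within 4 mm of the marked hole; pin through both, at most 5 mm short of the stop's plate, tip over 40 mm past the rail's middle and within 10 mm (height 12 mm) of the hole's axis, tilt under 0.2 rad, released, at rest. No bystander moved over 30 mm (all of step 1 and all of step 2 and linear speed of pin below 0.03 m/s and contact force between the fingers and pin below 0.1 N); the robot touches nothing.
It fails at once if one of the other things on the bench is moved more than 30 mm (distance of any of glue, red_jar, ochre_jar, brush_cup, filler, screwdriver, sander, wax_tin from where it was at the start of the episode above 0.03 m).
It also fails if it takes over 72 s, if anything falls off the work surface, if the arm or the gripper's body presses on something with over 40 N, if the wrist force passes 120 N, or if a joint passes its speed limit or range.

## Working session

There is one attempt and no reset: what is moved stays moved. The work goes in short steps, each a Python script; the robot and the scene stay as the last script left them, time stands still between calls to the robot, and variables do not carry over. Pictures are saved under pics/ and viewed, at most 10 in all, crops included, and the job is handed in when it is done.

```bash
mkdir -p pics
cat > h.py <<'E'
from workcell import *
import numpy as np, cv2
def w(cam,p,T=None):
    T=np.array(get_calibration(cam)["cam_to_world"]) if T is None else T
    return (T@np.r_[p,1])[:3]
def px(cam,p):
    c=get_calibration(cam);q=np.linalg.inv(np.array(c["cam_to_world"]))@np.r_[p,1]
    return np.array([c["fx"]*q[0]/q[2]+c["cx"],c["fy"]*q[1]/q[2]+c["cy"]])
def ray(cam,uv,z):
    c=get_calibration(cam);T=np.array(c["cam_to_world"])
    d=T[:3,:3]@np.array([(uv[0]-c["cx"])/c["fx"],(uv[1]-c["cy"])/c["fy"],1]);o=T[:3,3]
    return o+d*(z-o[2])/d[2]
E
python3 - <<'E'
from h import *
np.set_printoptions(precision=4,suppress=True)
ims={}
for c in("top","scene"):
    im=get_image(c);ims[c]=im
    print(c,get_calibration(c)["cam_to_world"],get_calibration(c)["fx"])
    for t in["fence","stop_eye","stop_cap","red_tag","red_hole","pin","pin_tip","pin_shoulder","offcut","offcut_mid","tray"]:
        for r in spot_point(c,t)[:2]: print(t,w(c,r["centre"]),round(r["conf"],2))
    cv2.imwrite(f"pics/{c}0.png",cv2.resize(im,(800,600),interpolation=cv2.INTER_CUBIC))
print(state())
E
```

```text
top [[-0.0255 -0.9859  0.1657  0.3587]
 [-0.9997  0.0256 -0.0015  0.0192]
 [-0.0027 -0.1657 -0.9862  1.3261]
 [ 0.      0.      0.      1.    ]] 479.53114927064905
fence [ 0.6431  0.0052 -0.0022] 0.81
stop_eye [0.6101 0.0846 0.0446] 0.79
stop_eye [ 0.5025 -0.3707 -0.0003] 0.68
stop_cap [0.6419 0.0054 0.0002] 0.68
stop_cap [0.6353 0.0856 0.1051] 0.61
red_tag [0.6356 0.0869 0.107 ] 0.71
red_tag [0.639  0.0103 0.0466] 0.54
red_hole [ 0.5675 -0.0038  0.0129] 0.68
red_hole [0.6395 0.0088 0.0448] 0.45
pin [0.5017 0.3626 0.0025] 0.94
pin [0.4342 0.4599 0.0038] 0.51
pin_tip [0.6157 0.3266 0.0189] 0.81
pin_shoulder [0.5422 0.3519 0.0164] 0.9
offcut [ 0.5659 -0.0019  0.0141] 0.51
offcut_mid [ 0.5701 -0.0057  0.0406] 0.44
tray [ 0.5015 -0.367   0.0002] 0.78
scene [[ 0.8209  0.3767 -0.4293  1.1838]
 [ 0.5707 -0.568   0.5929 -0.8335]
 [-0.0205 -0.7317 -0.6813  1.1064]
 [ 0.      0.      0.      1.    ]] 459.05963643931517
fence [0.6413 0.0044 0.0001] 0.75
fence [ 0.7432  0.3302 -0.0025] 0.22
stop_eye [0.6108 0.0897 0.0444] 0.77
stop_cap [ 0.503  -0.3686  0.0001] 0.7
stop_cap [0.6361 0.0848 0.1104
[... 289 characters left out ...]
0.47
pin_shoulder [0.5377 0.3472 0.0162] 0.7
offcut [ 0.5626 -0.0038  0.0113] 0.61
offcut [0.498  0.3621 0.005 ] 0.22
offcut_mid [ 0.5669 -0.002   0.0414] 0.48
{'t': 1.2, 'q': array([ 1.2126,  0.353 ,  1.6334,  0.    ,  1.1553, -0.0024]), 'qvel': array([-0.0005,  0.0002, -0.0012,  0.0005,  0.0007,  0.0006]), 'tau': array([  0.0007, -59.3785, -33.4572,   0.0698,   0.0157,  -0.    ]), 'position': array([0.2177, 0.5858, 0.2146]), 'eef_rot': array([[-0.9374,  0.3484, -0.0001],
       [ 0.3484,  0.9374, -0.0001],
       [ 0.    , -0.0001, -1.    ]]), 'force': array([0.1263, 0.1778, 0.4973]), 'ft_torque': array([-0.0598,  0.0029, -0.0248]), 'gripper_force': 0.0, 'gripper_width': 1.001150342224617}
```

View pics/top0.png

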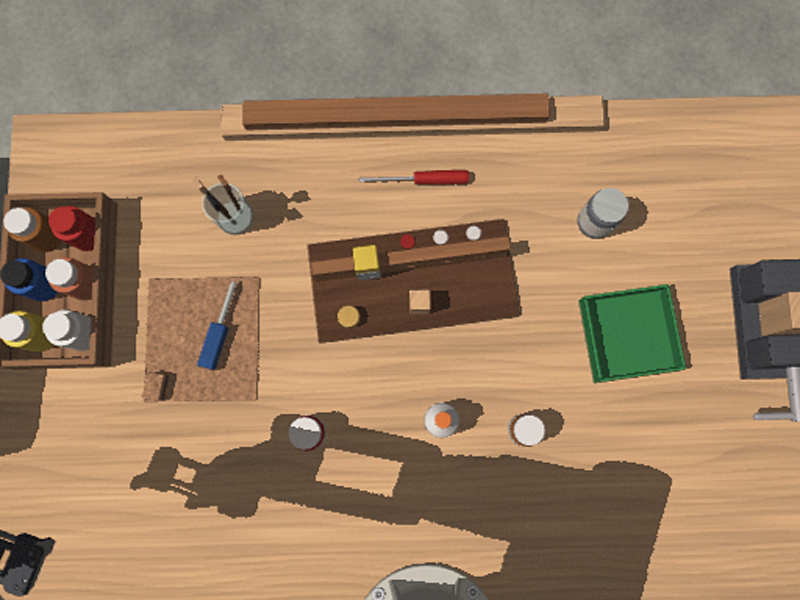

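View pics/scene0.png

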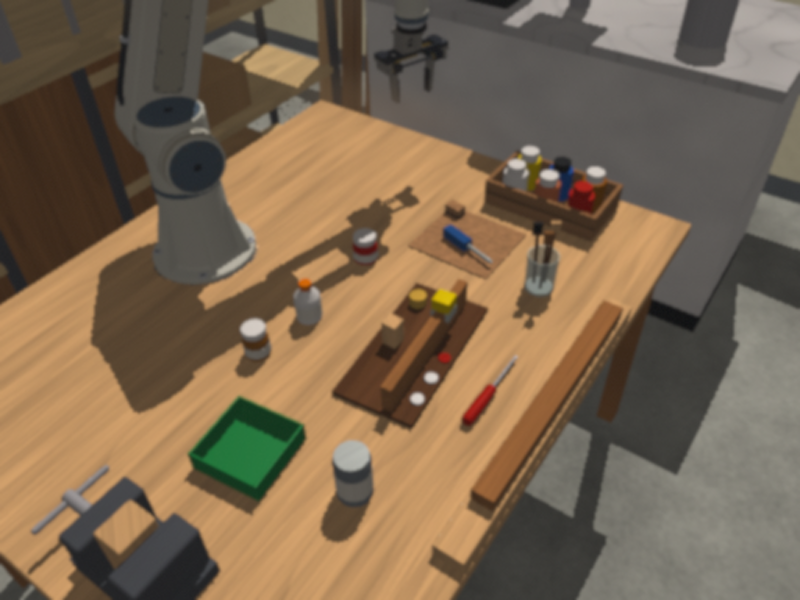

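The top view shows the red disc at (407,241), beside the stop at (366,262), so the marked hole is y=0. The offcut is at (420,300), the pin at (218,325), the tin at (348,316) and the tray at (634,333). Next I'll take closer pictures with the wrist camera.

```bash
cat >> h.py <<'E'
def Rd(a):
    c,s=np.cos(a),np.sin(a);return np.array([[-c,-s,0],[-s,c,0],[0,0,-1.]]).T
np.set_printoptions(precision=4,suppress=True)
E
python3 - <<'E'
from h import *
R=Rd(0.115);print(R)
movep([0.52,0.02,0.38],R);pause(.3)
im=get_image("wrist");T=np.array(get_calibration("wrist")["cam_to_world"]);print(T,get_calibration("wrist")["fx"],state()["position"])
for t in["fence","stop_eye","stop_cap","red_tag","red_hole","offcut","offcut_mid","wax_tin"]:
    for r in spot_point("wrist",t)[:2]: print(t,w("wrist",r["centre"],T),round(r["conf"],2))
cv2.imwrite("pics/w1raw.png",im);cv2.imwrite("pics/w1.png",cv2.resize(im,(800,600)))
hsv=cv2.cvtColor(im,cv2.COLOR_BGR2HSV)
E
```

```text
[[-0.9934 -0.1147  0.    ]
 [-0.1147  0.9934  0.    ]
 [ 0.      0.     -1.    ]]
[[-0.1154  0.964   0.2397  0.4534]
 [ 0.9933  0.1122  0.027   0.0127]
 [-0.0009  0.2412 -0.9705  0.5507]
 [ 0.      0.      0.      1.    ]] 272.7871172202849 [0.52   0.0202 0.3799]
fence [ 0.6424  0.0132 -0.0018] 0.93
fence [ 0.3444 -0.1769  0.0064] 0.39
stop_cap [0.6346 0.0889 0.1083] 0.77
red_hole [0.6406 0.0096 0.0449] 0.64
offcut [ 0.5634 -0.0021  0.0099] 0.71
offcut_mid [ 0.5688 -0.003   0.0413] 0.76
offcut_mid [ 0.3435 -0.179   0.0053] 0.18
wax_tin [0.5444 0.122  0.0122] 0.72
```

View pics/w1.png

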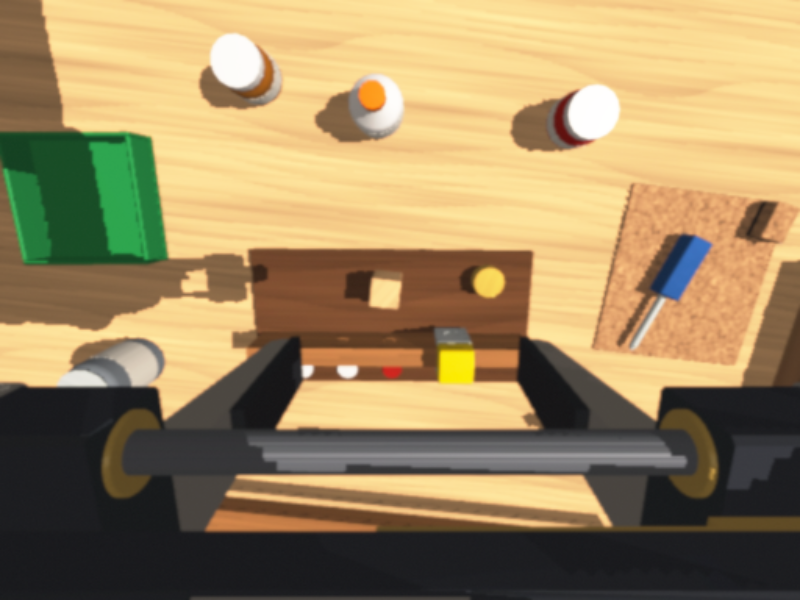

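The wrist view shows the fence square to the image, with the red disc at (391,372), the cap at (457,363) and the offcut at (385,290). I'll take closer shots over the fence and over the pin, and segment them by colour.

Run:
```python
from h import *
import pickle
out={}
for n,p,a in(("f",[0.65,0.02,0.27],0.115),("p",[0.56,0.34,0.22],-0.32)):
    movep(p,Rd(a));pause(.4)
    c=get_calibration("wrist");im=get_image("wrist");T=np.array(c["cam_to_world"])
    cv2.imwrite(f"pics/{n}raw.png",im);out[n]=c
    for t in(["fence","stop_eye","stop_cap","red_tag","red_hole","offcut_mid"] if n=="f" else["pin","pin_tip","pin_shoulder"]):
        for r in spot_point("wrist",t)[:1]: print(t,w("wrist",r["centre"],T),round(r["conf"],2))
    for t in(["offcut","red_tag","stop_cap"] if n=="f" else["pin"]):
        for r in outline_of("wrist",t)[:1]: out[t]=r["mask"];print(t,r["conf"],r["mask"].sum())
print(state()["t"])
pickle.dump(out,open("o.pkl","wb"))
a=cv2.imread("pics/fraw.png");b=cv2.imread("pics/praw.png")
cv2.imwrite("pics/fp.png",np.hstack([cv2.resize(a,(400,300)),cv2.resize(b,(400,300))]))
```

```text
fence [ 0.6424  0.0113 -0.0007] 0.74
stop_eye [0.6167 0.0806 0.0468] 0.91
stop_cap [0.6364 0.0902 0.107 ] 0.62
red_tag [0.6764 0.013  0.0149] 0.7
red_hole [0.6343 0.0886 0.1083] 0.31
offcut_mid [ 0.5661 -0.0042  0.0396] 0.7
offcut 0.68 742
red_tag 0.6 227
stop_cap 0.92 1235
pin [0.4987 0.3584 0.0028] 0.98
pin_tip [0.6133 0.3226 0.021 ] 0.87
pin 0.58 1757
7.8417
```

View pics/fraw.png

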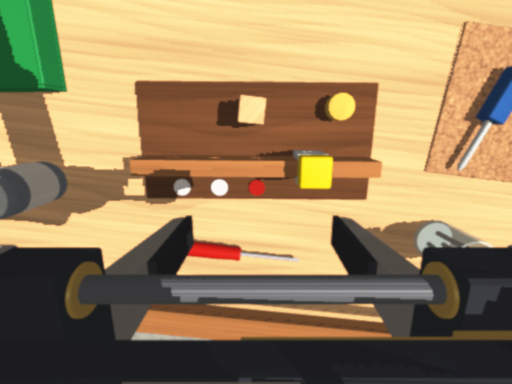

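View pics/praw.png

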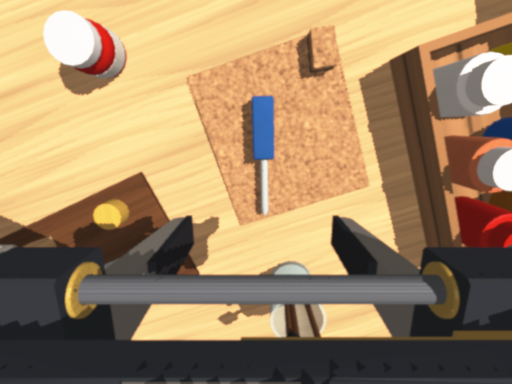

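The fence shot shows the discs at (257,187), (219,187) and (182,187), the cap at (316,172) and the offcut at (252,110). The pin shot shows the handle at (263,128) and the rod tip at (264,212). I'll turn these into poses by colour segmentation.

```bash
cat > m.py <<'E'
from h import *
import pickle
o=pickle.load(open("o.pkl","rb"))
def rayc(c,uv,z):
    T=np.array(c["cam_to_world"]);d=T[:3,:3]@np.array([(uv[0]-c["cx"])/c["fx"],(uv[1]-c["cy"])/c["fy"],1])
    return (T[:3,3]+d*(z-T[2,3])/d[2])[:2]
def seg(im,lo,hi,box):
    h=cv2.cvtColor(im,cv2.COLOR_BGR2HSV);m=cv2.inRange(h,np.array(lo),np.array(hi))
    k=np.zeros_like(m);x0,y0,x1,y1=box;k[y0:y1,x0:x1]=255;m&=k
    n,l,s,_=cv2.connectedComponentsWithStats(m);i=1+np.argmax(s[1:,4]);ys,xs=np.nonzero(l==i)
    return np.c_[xs,ys].astype(np.float32),s[i]
def rect(c,pts,z):
    W=np.array([rayc(c,p,z) for p in pts],np.float32)
    r=cv2.minAreaRect(W*1000);return np.array(r[0])/1000,r[1],r[2],cv2.boxPoints(r)/1000
a=cv2.imread("pics/fraw.png");b=cv2.imread("pics/praw.png")
C=[]
for n,lo,hi,box in(("red",(0,180,120),(8,255,255),(245,175,270,200)),("w1",(0,0,150),(180,60,255),(207,175,232,200)),("w2",(0,0,150),(180,60,255),(170,175,195,200))):
    p,s=seg(a,lo,hi,box);q=rayc(o["f"],(p.min(0)+p.max(0))/2,.015);q2=rayc(o["f"],p.mean(0),.015);C.append(q2);print(n,s,q,q2)
d=C[0]-C[2];print("yaw",np.arctan2(-d[0],d[1]),np.linalg.norm(d))
p,s=seg(a,(22,200,215),(34,255,255),(290,150,345,195));print("cap",s,rect(o["f"],p,.105)[:3])
p,s=seg(a,(8,30,180),(28,170,255),(233,90,275,130));print("off top",s,rect(o["f"],p,.072)[:3])
print("offmask",rect(o["f"],np.argwhere(o["offcut"])[:,::-1],.072)[:3])
p,s=seg(b,(100,120,60),(125,255,255),(240,80,290,170));print("handle",s,rect(o["p"],p,.032))
m=o["pin"];ys,xs=np.nonzero(m);print("pinmask",xs.min(),xs.max(),ys.min(),ys.max())
p,s=seg(b,(0,0,110),(180,70,255),(250,158,280,222));W=np.array([rayc(o["p"],q,.018) for q in p]);print("rod",s,W[p[:,1].argmax()],W[p[:,1].argmin()],cv2.fitLine(W.astype(np.float32)*1000,cv2.DIST_L2,0,.01,.01).ravel())
h=cv2.cvtColor(a,cv2.COLOR_BGR2HSV);print(h[172,316],h[108,255],h[118,255],h[112,243],h[187,219]); print(h[100:128:2,252].tolist())
print("camx",o["p"]["cam_to_world"][:,3])
E
python3 m.py
```

```text
red [248 179  18  17 227] [0.6809 0.0146] [0.6813 0.0144]
w1 [210 179  18  17 236] [ 0.6879 -0.0459] [ 0.6877 -0.0452]
w2 [177 187  14   9  92] [ 0.701  -0.1014] [ 0.7008 -0.1017]
yaw 0.16664357841509883 0.11776103434656433
cap [301 157  32  32 908] (array([0.6335, 0.0862]), (39.1920166015625, 38.48512649536133), 6.6146321296691895)
off top [238  95  29  30 729] (array([ 0.5658, -0.0031]), (34.34864807128906, 34.624916076660156), 0.44731664657592773)
offmask (array([ 0.5661, -0.0044]), (35.01113510131836, 35.620304107666016), 2.4766204357147217)
handle [ 252   97   21   62 1230] (array([0.501 , 0.3597]), (25.188241958618164, 76.16644287109375), 72.16089630126953, array([[0.4609, 0.3594],
       [0.5334, 0.336 ],
       [0.5411, 0.36  ],
       [0.4686, 0.3833]], dtype=float32))
pinmask 251 273 96 214
rod [260 159  12  56 413] [0.6157 0.3244] [0.5398 0.3466] [  0.9535  -0.3015 575.5886 337.4827]
[ 29 211 254] [ 23  93 254] [ 23  93 254] [ 23  92 254] [ 15   6 253]
[[23, 91, 254], [23, 90, 254], [23, 91, 254], [23, 91, 254], [23, 89, 254], [23, 91, 254], [22, 94, 254], [23, 93, 254], [23, 90, 254], [24, 88, 254], [23, 90, 254], [18, 112, 245], [14, 137, 93], [11, 156, 124]]
camx [0.4966 0.3611 0.3908 1.    ]
```

Run:
```python
from h import *
R=Rd(0.02)
movep([.566,-.0035,.13],R);move_straight([.566,-.0035,.043],velocity=.12)
close_gripper(15);s=state();print(s["gripper_width"],s["gripper_force"])
move_straight([.566,-.0035,.16],velocity=.2)
movep([.502,-.368,.15],Rd(.13));print(state()["gripper_width"])
move_straight([.502,-.368,.049],velocity=.12);open_gripper();move_straight([.502,-.368,.2],velocity=.25)
get_image("top")
for r in spot_point("top","offcut_mid")[:2]: print(w("top",r["centre"]),r["conf"])
# stop
f=np.array([.641,.0098]);ex=np.array([np.cos(.115),np.sin(.115)]);ey=np.array([-ex[1],ex[0]])
R=Rd(.115);p=f+.0768*ey
movep([*p,.17],R);move_straight([*p,.084],velocity=.12)
close_gripper(20);s=state();print(s["position"],s["gripper_width"],s["gripper_force"],s["force"],s["t"])
```

```text
0.3693763637202251 14.928949624300003
0.3681748304363054
[ 0.5051 -0.3683  0.0358] 0.66
[0.6322 0.0861 0.084 ] 0.4332673327377541 19.995810091495514 [-0.1651  0.4973 -0.4686] 19.2917
```

```bash
cat > chk.py <<'E'
import m
from m import *
def chk():
    movep([.65,.02,.27],Rd(.115));pause(.4)
    c=get_calibration("wrist");a=get_image("wrist");cv2.imwrite("pics/chk.png",a)
    p,s=seg(a,(0,180,120),(8,255,255),(240,170,280,205));r=rayc(c,p.mean(0),.015)
    p,s2=seg(a,(22,200,215),(34,255,255),(220,140,345,200));q=rect(c,p,.105)
    ey=np.array([-np.sin(.115),np.cos(.115)])
    print("red",r,s,"cap",q[:3],s2,"dy",(q[0]-r)@ey,state()["t"])
E
python3 - <<'E'
from chk import *
f=np.array([.641,.0098])
move_straight([*f,.084],velocity=.06);s=state();print(s["position"],s["gripper_width"],s["force"])
open_gripper();move_straight([*f,.17],velocity=.15)
chk()
E
```

```text
red [248 179  18  17 227] [0.6809 0.0146] [0.6813 0.0144]
w1 [210 179  18  17 236] [ 0.6879 -0.0459] [ 0.6877 -0.0452]
w2 [177 187  14   9  92] [ 0.701  -0.1014] [ 0.7008 -0.1017]
yaw 0.16664357841509883 0.11776103434656433
cap [301 157  32  32 908] (array([0.6335, 0.0862]), (39.1920166015625, 38.48512649536133), 6.6146321296691895)
off top [238  95  29  30 729] (array([ 0.5658, -0.0031]), (34.34864807128906, 34.624916076660156), 0.44731664657592773)
offmask (array([ 0.5661, -0.0044]), (35.01113510131836, 35.620304107666016), 2.4766204357147217)
handle [ 252   97   21   62 1230] (array([0.501 , 0.3597]), (25.188241958618164, 76.16644287109375), 72.16089630126953, array([[0.4609, 0.3594],
       [0.5334, 0.336 ],
       [0.5411, 0.36  ],
       [0.4686, 0.3833]], dtype=float32))
pinmask 251 273 96 214
rod [260 159  12  56 413] [0.6157 0.3244] [0.5398 0.3466] [  0.9535  -0.3015 575.5886 337.4827]
[ 29 211 254] [ 23  93 254] [ 23  93 254] [ 23  92 254] [ 15   6 253]
[[23, 91, 254], [23, 90, 254], [23, 91, 254], [23, 91, 254], [23, 89, 254], [23, 91, 254], [22, 94, 254], [23, 93, 254], [23, 90, 254], [24, 88, 254], [23, 90, 254], [18, 112, 245], [14, 137, 93], [11, 156, 124]]
camx [0.4966 0.3611 0.3908 1.    ]
[0.6406 0.0091 0.084 ] 0.43371132495320336 [-4.9561 -0.6828  4.8738]
red [0.6886 0.0153] [249 190  16   7  90] cap (array([0.6413, 0.0097]), (38.96759796142578, 38.54143524169922), 6.610466957092285) [239 157  32  32 996] dy -0.00016706914217507398 23.2667
```

View pics/chk.png

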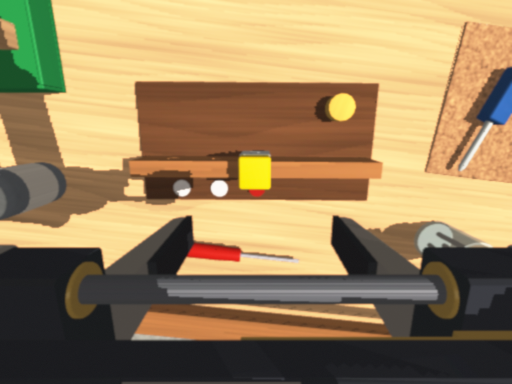

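The stop is now in line with the red disc: the cap is at (255,172), above the disc remnant at (257,192). Next is the pin.

Run:
```python
from h import *
g=np.array([.5201,.3543]);R=Rd(-.308)
movep([*g,.12],R);move_straight([*g,.007],velocity=.1)
close_gripper(30);s=state();print(s["position"],s["gripper_width"],s["gripper_force"],s["force"])
move_straight([*g,.14],velocity=.15)
f=np.array([.641,.0098]);ex=np.array([np.cos(.115),np.sin(.115)])
movep([*(f-.15*ex),.14],Rd(.115))
move_straight([*(f-.15*ex),.034],velocity=.12);pause(.3)
s=state();print(s["position"],s["gripper_width"],s["force"],s["ft_torque"],s["t"])
im=get_image("top");c=get_calibration("top");i2=get_image("scene")
for cam in("top","scene"):
  for t in("pin_tip","pin_shoulder","stop_eye"):
    for r in spot_point(cam,t)[:1]:
        p=w(cam,r["centre"])
        print(cam,t,p,r["conf"],"fence",(p[:2]-f)@ex,(p[:2]-f)@np.array([-ex[1],ex[0]]))
u=px("scene",[.58,.005,.045]).astype(int);k=i2[u[1]-50:u[1]+50,u[0]-65:u[0]+65]
u=px("top",[.58,.005,.045]).astype(int);j=im[u[1]-50:u[1]+50,u[0]-65:u[0]+65]
cv2.imwrite("pics/pre.png",cv2.resize(np.hstack([j,k]),(780,300),interpolation=cv2.INTER_CUBIC))
```

```text
[0.5201 0.3543 0.007 ] 0.302571632514139 29.98824030160904 [ 0.6664 -0.0182  0.0149]
[ 0.4923 -0.0074  0.0345] 0.30143681879327894 [-0.0081  0.9984 -0.8808] [-0.0182 -0.0587  0.0003] 30.7083
top stop_eye [0.6174 0.008  0.05  ] 0.54 fence -0.023680518672484923 0.0009573306755763501
scene pin_tip [0.5935 0.0102 0.0459] 0.66 fence -0.04709771014788648 0.0058336914514598255
scene pin_shoulder [ 0.5093 -0.0057  0.0397] 0.52 fence -0.13260299188819274 -0.0003076576526456689
scene stop_eye [0.6213 0.0103 0.0482] 0.6 fence -0.019490287319274897 0.0027139594962389073
```

View pics/pre.png

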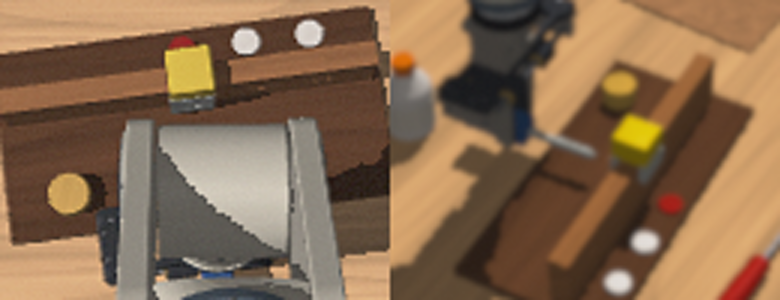

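The scene crop shows the pin level and pointing at the stop, with its tip at (595,152) and the plate at (640,160). I'll insert it in guarded steps.

Run:
```python
from h import *
f=np.array([.641,.0098]);ex=np.array([np.cos(.115),np.sin(.115)]);ey=np.array([-ex[1],ex[0]])
off=np.zeros(2);F0=state()["force"]
x=-.15
while x<-.036:
    x+=.005 if x<-.05 else .002
    move_straight([*(f+x*ex+off[0]*ey),.034+off[1]],velocity=.05)
    s=state();F=s["force"]-F0;fx,fy,fz=F[:2]@ex,F[:2]@ey,F[2]
    print(round(x,4),np.round([fx,fy,fz],1),np.round((s["position"][:2]-f)@ex,4),s["gripper_width"].round(3))
    if abs(fx)>12 or max(abs(fy),abs(fz))>12: break
print(s["t"],s["position"])
```

```text
Traceback (most recent call last):
AttributeError: 'float' object has no attribute 'round'
```

```bash
cat > ins.py <<'E'
from h import *
import sys
f=np.array([.641,.0098]);ex=np.array([np.cos(.115),np.sin(.115)]);ey=np.array([-ex[1],ex[0]])
oy,oz=float(sys.argv[1]),float(sys.argv[2]);F0=np.array([0,1.,-.9])
x=float((state()["position"][:2]-f)@ex)
while x<-.036:
    x+=.005 if x<-.05 else .002
    move_straight([*(f+x*ex+oy*ey),.034+oz],velocity=.05)
    s=state();F=s["force"]-F0;fx,fy,fz=F[:2]@ex,F[:2]@ey,F[2]
    print(round(x,4),np.round([fx,fy,fz],1),np.round((s["position"][:2]-f)@ex,4),np.round(s["gripper_width"],3))
    if abs(fx)>12 or max(abs(fy),abs(fz))>12: break
print(s["t"],s["position"])
E
python3 ins.py 0 0
```

```text
-0.1395 [-0.4 -1.1 -1. ] -0.139 0.302
-0.1345 [0.2 0.  0. ] -0.1341 0.306
-0.1295 [-0.6 -1.7  0.2] -0.129 0.303
-0.1245 [-0.7 -1.1  0.6] -0.1241 0.305
-0.1195 [-0.7 -1.8 -0.1] -0.1191 0.3
-0.1145 [ 0.3 -1.4 -0.4] -0.1141 0.3
-0.1095 [-0.6 -0.1 -0.8] -0.109 0.303
-0.1045 [-0.4 -1.5  0.8] -0.1041 0.3
-0.0995 [-0.1 -1.1  0.2] -0.099 0.301
-0.0945 [ 0.1 -1.2 -0.1] -0.0941 0.304
-0.0895 [-1.2 -1.1  0. ] -0.0891 0.303
-0.0845 [-0.3 -0.7  0. ] -0.0841 0.303
-0.0795 [-0.1 -1.   0.7] -0.0791 0.299
-0.0745 [-0.4 -1.  -0.4] -0.0741 0.301
-0.0695 [ 0.1 -1.6 -0.7] -0.0691 0.3
-0.0645 [ 0.2 -0.5 -0.2] -0.0641 0.3
-0.0595 [-0.3 -1.  -0.5] -0.0591 0.3
-0.0545 [ 0.  -1.1 -0.6] -0.0541 0.298
-0.0495 [-0.2 -1.1  0.1] -0.0491 0.304
-0.0475 [-0.8 -1.1  0.5] -0.0474 0.301
-0.0455 [-0.6 -1.1 -0.1] -0.0453 0.3
-0.0435 [-0.5 -1.2 -0.2] -0.0433 0.302
-0.0415 [ 0.1 -0.6 -0.1] -0.0413 0.302
-0.0395 [-2.3 -0.7  1. ] -0.0399 0.298
-0.0375 [-7.4 -0.9  3.1] -0.0398 0.307
-0.0355 [-12.9  -0.5   5.4] -0.0398 0.302
37.8667 [0.6015 0.0054 0.033 ]
```

Run:
```python
from h import *
p=state()["position"];ex=np.array([np.cos(.115),np.sin(.115)])
move_straight([*(p[:2]+.001*ex),.0335],velocity=.05);open_gripper();pause(.3)
p=state()["position"];move_straight([p[0],p[1],.17],velocity=.15)
movep([.45,.2,.33],Rd(.115));pause(.3)
f=np.array([.641,.0098]);ey=np.array([-ex[1],ex[0]])
ims={c:get_image(c) for c in("top","scene")}
for cam in ims:
  for t in("pin_tip","pin_shoulder","stop_eye","stop_cap","offcut_mid"):
    for r in spot_point(cam,t)[:1]:
        q=w(cam,r["centre"]);print(cam,t,q,round(r["conf"],2),"fence",(q[:2]-f)@ex,(q[:2]-f)@ey)
o=[]
for cam in ims:
    u=px(cam,[.61,.005,.045]).astype(int);o.append(ims[cam][u[1]-50:u[1]+50,u[0]-65:u[0]+65])
cv2.imwrite("pics/end.png",cv2.resize(np.hstack(o),(780,300),interpolation=cv2.INTER_CUBIC));print(state()["t"])
```

```text
top pin_tip [0.6971 0.0203 0.0491] 0.82 fence 0.05689705709566942 0.004007429984442193
top pin_shoulder [0.6234 0.0084 0.0406] 0.56 fence -0.017620943248014585 0.000631288406154023
top stop_eye [0.6201 0.0054 0.0464] 0.88 fence -0.021238855887657518 -0.002003981114311043
top stop_cap [0.6422 0.0098 0.1051] 0.87 fence 0.001223497888842965 -0.00019081114917429907
top offcut_mid [ 0.5057 -0.372   0.034 ] 0.59 fence -0.1781950954427368 -0.36375822262222685
scene pin_tip [0.7019 0.0187 0.0518] 0.55 fence 0.06151383329556863 0.0018969565430672212
scene pin_shoulder [0.6158 0.0048 0.0409] 0.65 fence -0.02562014465873171 -0.0020422223042555025
scene stop_eye [0.615  0.0117 0.0481] 0.75 fence -0.025645523341085167 0.0048755883273883865
scene stop_cap [0.6395 0.0065 0.1094] 0.54 fence -0.0018916425749092136 -0.0030997236939215352
scene offcut_mid [ 0.5035 -0.3702  0.0342] 0.8 fence -0.18019780329797355 -0.3617533415416467
42.5417
```

View pics/end.png

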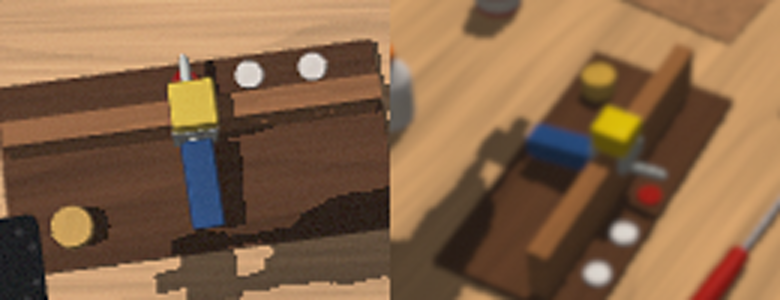

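The end crop shows the blue handle against the plate at (197,140) and the rod tip out past the red disc at (184,62). The arm is clear, so I'm handing in.

```bash
python3 -c "
from workcell import *
print(job_done())"
```

```text
the job is handed in; nothing more can be done
None
```

I handed the job in at about 42.5 s of the 72 s. By the last camera check, the offcut was in the tray, the stop was at the red-marked hole, and the pin was fully home and released. The hand-in gave no verdict.

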